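# Snap the speed knob back onto the fan panel and set it

### The job

The speed knob has come off the ceiling fan's switch panel: pick it up, feel for the angle at which its flat bore matches the D-shaft, and push it on until it snaps fully home, never forcing it (keep every push on the panel under 35 N). Then turn the fitted knob until its yellow pointer stands at the red dot, let go, and leave everything else on the board where it is.

Things in the scene. Friction and masses are not known exactly. Their poses are not given: they have to be found in the camera images.
- knob_mid (a point): Loose black speed knob, an upright block 46 mm long (x), 30 mm wide (y), 32 mm high, about 60 g, standing bore down on the board (board top 18 mm above the work surface). This point is its centre, 16 mm above its underside; its x points to the pointer end, z up. Grasp it across the 30 mm width.
- knob_bore (a point): Mouth of the knob's D-shaped bore, on the knob's z axis in its underside (16 mm below knob_mid, same axes). Bore 22 mm deep, round part 17.8 mm wide in y, back wall 8.4 mm from the axis on the -x side, flat 2.95 mm from it on the pointer (+x) side, an inner lip in the lowest 4 mm for the shaft's catches.
- knob_pointer (a point): Middle of the knob's pointer end face, 23 mm from knob_mid along the knob's +x; a yellow line runs along the knob's top from its middle to this end and down the end face.
- panel: The fan's switch panel, fixed on the board: white box with blue face, 104 mm (x) by 190 mm (y) by 36 mm high; origin at the centre of its underside, z up. Face 54 mm above the work surface. A toggle switch, 24 mm tall above the face, stands at y = -52 mm; the shaft at y = +43 mm. The panel cannot move.
- shaft_foot (a point): On the panel's face, on the axis of the upright brass D-shaft; axes as the panel's (they do not turn with the shaft). Knob fully home: underside on the face, knob_mid 16 mm above this point. Matched, the knob slides freely until its underside is 10 mm above the face; then two spring catches resist with about 5 to 10 N in all until they snap over its lip.
- shaft_tip (a point): Top of the shaft, 20 mm above shaft_foot, same axes. Shaft 16 mm across, flat 2.5 mm from the axis, chamfered, sprung: it gives up to 4 mm down (3 N at first, 13 N at its stop). Its angle is NOT reported: the flat faces 0.3 to 1.9 rad counter-clockwise (from above) of panel +x at the start. Pointer and flat must agree within 0.1 to 0.15 rad, or the knob stops on the tip.
- red_dot (a point): Red dot on the panel's face, 34 mm from shaft_foot along panel +x: where the pointer must finally point. The shaft is a stiff dial: about 0.08 N m turns it, light rubbing at a few N does not; it stays where left; stops at 0.6 rad clockwise and 2.4 rad counter-clockwise of panel +x.
- pot: Steel pot, 150 mm across without its two handles, 100 mm high; leave it alone. Origin at the centre of its underside.
- jar: Green glass jar with a steel cap, 72 mm across, 120 mm high; leave it alone. Origin under its centre.
- mug: Blue mug, 80 mm across, 90 mm high; leave it alone. Origin under its centre.
- mill: Dark wooden pepper mill, 52 mm across, 120 mm high; leave it alone. Origin under its centre.
- saucer: White saucer, 140 mm across, 16 mm high; leave it alone. Origin under its centre.
- spatula: Red silicone spatula lying along x on the board; leave it alone.
Not all that is in view belongs to the job. Of the things like the part that bears knob_mid, leave any that is green; of the rest the larger one is meant.

How it is judged (in metres and radians):
On the way, in this order (a step that is already met when the one before it is completed fails the run):
1. the knob is snapped fully home on the shaft (z of knob_mid in the frame of shaft_foot below 0.0185 m and horizontal distance between knob_mid and shaft_foot below 0.003 m and angle between knob_mid's own z axis and vertical below 0.1 rad), for 0.2 s.
2. the fitted knob is turned to the red dot (all of step 1 and x of knob_pointer in the frame of shaft_foot above 0.015 m and y of knob_pointer in the frame of shaft_foot between -0.004 and 0.004 m), for 0.2 s.
At the end, for the whole second after the job is handed in: The knob is seated on the shaft (knob_mid at most 18.5 mm above shaft_foot and within 3 mm of its axis, upright within 0.1 rad), its pointer end within 4 mm sideways of the line from shaft_foot to the red dot and on the dot's side, at rest and released (all of step 2 and linear speed of knob below 0.01 m/s); the robot touches nothing.
It fails at once if the knob is pressed against the panel or its shaft with more than 35 N (contact force between knob and panel above 35 N).
It fails at once if the panel or its shaft is pushed with the fingers or the arm by more than 35 N (contact force between any of the fingers, the arm and panel above 35 N).
It fails at once if another thing on the board is moved by more than 30 mm (distance of any of pot, jar, mug, mill, saucer, spatula from where it was at the start of the episode above 0.03 m).
It also fails if it takes over 72 s, if anything falls off the work surface, if the arm or the gripper's body presses on something with over 40 N, if the wrist force passes 120 N, or if a joint passes its speed limit or range.

### The arm

A 7-joint arm with a two-finger parallel gripper is mounted at the origin on the work surface. World frame = base frame: x ahead of the robot, y to its left, z up, the work surface at z = 0. Lengths are in m, angles in degrees, forces in N, time in s.
With the tool pointing down it reaches from about 0.425 to 0.875 m from the base axis. Payload 4.7 kg.
Tool frame: the origin (TCP) lies midway between the tips of the shut fingers; the grasp point (between the pads) lies 19 mm behind it; z points along the fingers, y is the line along which they close (so a half turn about z gives the same grasp; the last joint's range is limited). The gripper opens to 87 mm and grips with 3 to 60 N. Pads are 19 mm wide; open, the fingers measure 117 mm over their backs; the gripper's body (75 mm by 190 mm) begins 51 mm behind the grasp point.
Start: joints at [-63.306, 18.392, -4.016, 83.108, 1.295, 78.541, -3.26], TCP at [0.284, 0.585, 0.223] pointing down, gripper open.
Joint ranges: [-163.93, 163.93], [-17.29, 119.83], [-79.2, 71.16], [3.27, 140.29], [-89.18, 269.18], [5.43, 117.66], [-154.24, 154.24]. Speed limits (degrees/s): [147.25, 147.25, 180, 180, 180, 180, 180].

### API

Orientations are given as [roll, pitch, yaw] about the fixed x, y, z axes, in that order (R = Rz(yaw) Ry(pitch) Rx(roll)).
In Python, from cell import env, viewer, boxes_of, masks_of gives the robot as it stands. The module is installed in compiled form; this text tells all that it offers.
- The arm moves only by the tool apply_moves, never from a script. Its argument "moves" is a list of rows, each a list of 7 numbers: the shift along the tool's x, y, z scaled (see below), then the turn, a rotation vector about the tool's x, y, z scaled (see below), then the opening, from 0 (shut) to 1 (fully open). A call has 1 to 20 rows; each row is the pose to reach, as a shift and turn from the pose commanded when the call began, along the tool's axes at that moment; what a row does not reach only later rows make up. The controller multiplies each number of a shift by 0.2 m and each number of a turn by 1.5 rad. A row lasts 1/10 s, in which the tool goes at most 50 mm and 8.59 degrees, less where a joint would pass 70% of its speed; a pose out of reach is approached as far as the arm can. A call with a number of a shift or a turn outside -1 to 1 is refused whole. A call with a gripper value outside its range is refused whole. The fingers move at their own pace and stop on an object; "grip_force" is the grip in N (left out, the last holds). Time passes only in rows, so rows that repeat a pose let the fingers close. It gives the time, the measured TCP pose, the force, the opening and the grip force at its end, in the units of the state.
- env.get_obs(): the state, without advancing time (a new reading comes with each control period).
- viewer.read_camera(name): name is "side" or "top" or "wrist"; returns the picture (384x512x3 uint8, red, green, blue); there is no depth.
- viewer.get_calibration(name): a dict with "fov_y" (degrees; the focal length in pixels is half the picture's height over the tangent of half this angle, whatever the lens; pixels are square), "cx", "cy" (the principal point, pixels), "k1" (the pictures are not rectified: a ray, as slopes to the right and down, at radius r is drawn at 1 + k1 r^2 times it, then the intrinsics apply), "position" and "orientation" of the camera in the world. Camera axes: x right, y up, looking along -z (the intrinsics and any distortion apply to the point x, -y, -z); pixel columns grow to the right and rows downward; lengths in m; the calibration is good to about 2 mm. A picture is of the moment at which its call begins: read the wrist's pose just before it. get_calibration takes no time and is no camera call; for the wrist camera it gives the pose at the moment of the call.
- env.sign_off(): hands the job in; it is judged then, once.
Trained networks look in the newest picture that a camera, given by its name, has taken for a name from the list of things; names that differ only in an ending like _2 or _b are one class to them, and where a whole thing is asked for, a point or a joint stands for the part that bears it (a point fixed in the world has none). Each returns a list of dicts, best first, with "conf" (0 to 1); they miss things now and then, are a little off and sometimes report something else, mostly with a low value. They report only what shows in the picture. A call takes as long as a camera call. They do not tell look-alikes from the thing itself.
- boxes_of(camera, target): "location" ([column, row] in pixels, amid what is visible of it).
- masks_of(camera, target): "pixels" (384x512 bool, what is visible of it) and "location" ([column, row] in pixels, amid what is visible of it).
The state is a dict: "time_s": time; "qpos": joint angles; "joint_velocities": joint speeds; "effort": joint torques, N m; "tool_pos": TCP position; "tool_rot": TCP orientation; "force": force on the tool from outside, world axes, zero at the start; "wrist_torque": the same for the moment, N m; "grip_width": finger opening in m; "grasp_force": force on a finger pad.
Only numpy, scipy, OpenCV 4.12 (cv2) and the standard library are available. Lean on these libraries where they do the work, as an engineer would, in place of code of your own. Each camera call takes 0.05 s, during which the arm holds its last target. There are 200 camera calls.

## Working session

There is one attempt and no reset: what is moved stays moved. The work goes in short steps, Python scripts to look and compute and a tool call to move; the robot and the scene stay as the last step left them, time stands still between calls to the robot, and variables do not carry over. Pictures are saved under pics/ and viewed, at most 10 in all, crops included, and the job is handed in when it is done.

Besides the shell and the picture viewer there is one more tool, called after "Emit:" as a command line: name --pt "numbers of a row" for each row, then --argument value for the rest. apply_moves: Moves the arm, as the interface text tells. Shifts and turns lie within -1 to 1; 1 stands for 0.2 m of shift or 1.5 rad of turn. Its arguments: {"type":"object","properties":{"moves":{"type":"array","items":{"type":"array","items":{"type":"number","minimum":-1,"maximum":1}}},"grip_force":{"type":"number"}},"required":["moves"]}

```bash
mkdir -p pics; cat > h.py <<'E'
import numpy as np, cv2
from cell import env, viewer, boxes_of, masks_of
from scipy.spatial.transform import Rotation as R
def calR(c):
    o=np.array(c["orientation"],float)
    if o.shape==(3,3): return o
    if o.size==4: return R.from_quat(o).as_matrix()
    return R.from_euler('xyz',o,degrees=True).as_matrix()
def K(c):
    f=192/np.tan(np.radians(c["fov_y"])/2); return np.array([[f,0,c["cx"]],[0,f,c["cy"]],[0,0,1]]),np.array([c["k1"],0,0,0.])
def ray(c,uv):
    k,d=K(c); p=cv2.undistortPoints(np.array(uv,float).reshape(-1,1,2),k,d)[:,0]
    return np.c_[p[:,0],-p[:,1],-np.ones(len(p))]@calR(c).T
def onz(c,uv,z):
    r=ray(c,uv); p=np.array(c["position"]); return p+r*((z-p[2])/r[:,2])[:,None]
def proj(c,P):
    k,d=K(c); q=(np.atleast_2d(P)-np.array(c["position"]))@calR(c); q=q*[1,-1,-1]
    return cv2.projectPoints(q,np.zeros(3),np.zeros(3),k,d)[0][:,0]
def save(n,im,s=1):
    cv2.imwrite(n,cv2.resize(im[:,:,::-1],None,fx=s,fy=s,interpolation=cv2.INTER_CUBIC))
E
python3 - <<'E'
from h import *
ims=[]
for n in("top","side"):
    im=viewer.read_camera(n); c=viewer.get_calibration(n); print(n,c); np.save(n+'.npy',im); ims.append(im)
    for t in("knob_mid","panel","pot","jar","mug","mill","saucer","spatula"):
        print(t,[(np.round(b["location"]).tolist(),round(b["conf"],2)) for b in boxes_of(n,t)])
save('pics/top.png',ims[0],1.5); save('pics/side.png',ims[1],1.5)
print(env.get_obs())
E
```

```text
top {'fov_y': 52.13409304315061, 'cx': 261.0671035019149, 'cy': 194.9079038281732, 'k1': -0.051274246965331664, 'position': array([0.48402878, 0.0617032 , 1.06860465]), 'orientation': array([  2.51841504,  -0.63579819, -90.9809702 ])}
knob_mid [([189.0, 202.0], 0.8), ([189.0, 299.0], 0.64)]
panel [([370.0, 208.0], 0.61)]
pot [([149.0, 116.0], 0.69)]
jar [([277.0, 95.0], 0.86)]
mug [([226.0, 94.0], 0.77)]
mill [([336.0, 95.0], 0.81)]
saucer []
spatula [([116.0, 178.0], 0.76), ([337.0, 97.0], 0.34)]
side {'fov_y': 54.01716211736758, 'cx': 248.98146676111773, 'cy': 194.59169013805413, 'k1': -0.07152298538714681, 'position': array([ 0.075168  , -0.74300686,  0.95654953]), 'orientation': array([ 47.23728283,  -0.19036263, -29.91931661])}
knob_mid [([159.0, 207.0], 0.51)]
panel [([282.0, 276.0], 0.84)]
pot [([256.0, 143.0], 0.65)]
jar [([321.0, 188.0], 0.88)]
mug [([293.0, 168.0], 0.67)]
mill [([345.0, 213.0], 0.82)]
saucer [([371.0, 269.0], 0.68), ([286.0, 276.0], 0.34)]
spatula [([193.0, 154.0], 0.79)]
{'time_s': 0.9, 'qpos': array([-63.30558381,  18.38994787,  -4.01715379,  83.10588681,
         1.29456248,  78.53958911,  -3.26108583]), 'joint_velocities': array([ 0.08534889,  0.04395138, -0.00754524, -0.03968547,  0.01638804,
        0.00237278, -0.00252441]), 'effort': array([ 4.32638835e-04, -4.91106212e+01, -4.03242465e-01, -3.12772644e+01,
       -6.39249128e-02,  3.37541127e-02,  2.82370206e-05]), 'tool_pos': array([0.28381555, 0.58481192, 0.22262369]), 'tool_rot': array([1.79990316e+02, 1.83555274e-03, 1.54114170e+02]), 'force': array([-0.30350347, -0.41787301, -0.32588141]), 'wrist_torque': array([ 0.014198  , -0.00387331, -0.04150224]), 'grasp_force': 0.0, 'grip_width': 0.0870117491798994}
```

View pics/top.png

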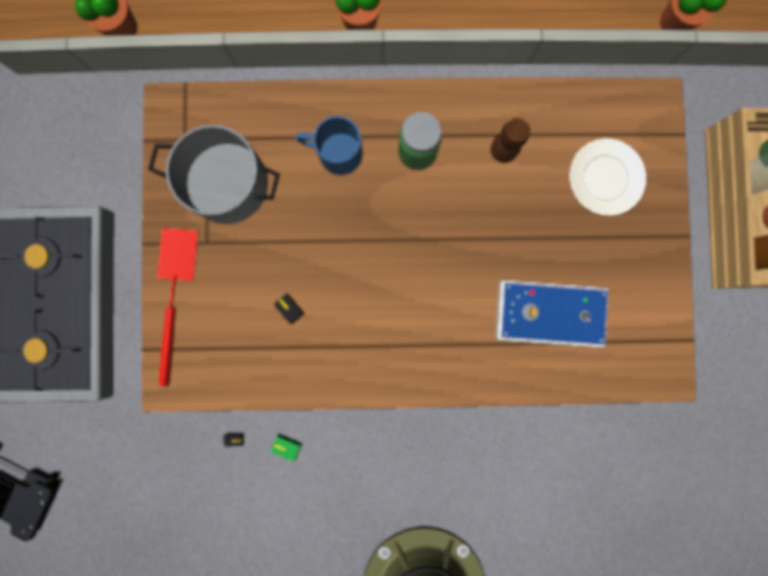

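View pics/side.png

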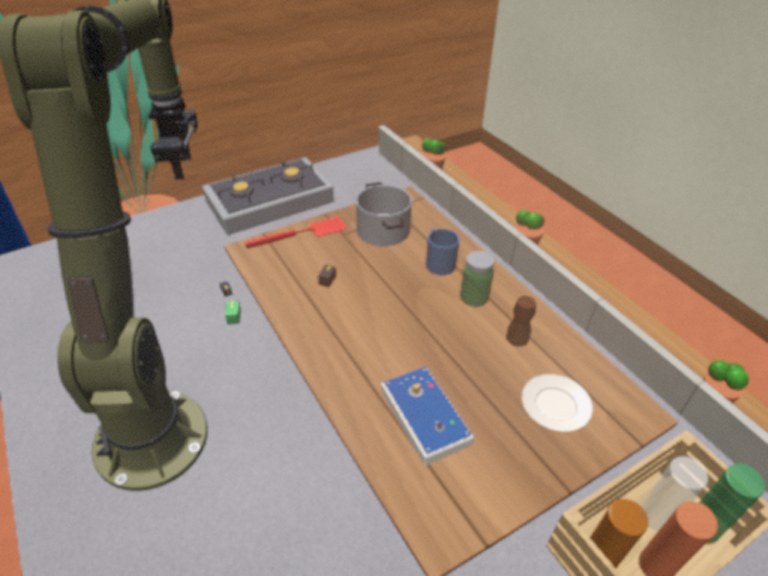

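Candidates for the knob (top picture, native pixels) are black on the board (193,205), black on the table (156,292) and green (191,298). Green is excluded. The larger black one standing on the board fits, and a crop will confirm it.

```bash
python3 - <<'E'
from h import *
im=np.load('top.npy'); c=viewer.get_calibration("top")
a=im[180:320,130:225]; b=im[180:240,325:410]
A=cv2.resize(a,None,fx=4,fy=4,interpolation=cv2.INTER_CUBIC); B=cv2.resize(b,None,fx=4.8,fy=4.8,interpolation=cv2.INTER_CUBIC)
o=np.zeros((600,800,3),np.uint8); o[:560,:380]=A; o[:B.shape[0],385:385+B.shape[1]]=B; save('pics/crop.png',o)
for m in masks_of("top","knob_mid"):
    p=m["pixels"]; ys,xs=np.nonzero(p); r=cv2.minAreaRect(np.c_[xs,ys].astype(np.float32)); print("k",m["location"],p.sum(),r, onz(c,[r[0]],.05 if m["location"][1]<250 else .032))
for m in masks_of("top","panel")[:1]:
    ys,xs=np.nonzero(m["pixels"]); r=cv2.minAreaRect(np.c_[xs,ys].astype(np.float32)); print("p",m["pixels"].sum(),r); print(onz(c,cv2.boxPoints(r),.054))
E
```

```text
k [187.4, 298.4] 248 ((190.17242431640625, 297.9310607910156), (18.382904052734375, 14.181097030639648), 23.198589324951172) [[0.26215816 0.23992613 0.032     ]]
k [190.4, 200.9] 227 ((192.49180603027344, 205.0901336669922), (18.43731117248535, 12.675652503967285), 50.19443130493164) [[0.50515659 0.22796168 0.05      ]]
p 1191 ((114.27722930908203, 205.22772216796875), (23.482877731323242, 104.2799072265625), 5.710593223571777)
[[0.37760484 0.47539084 0.054     ]
 [0.64678506 0.44800513 0.054     ]
 [0.6394467  0.38644075 0.054     ]
 [0.37086301 0.41438896 0.054     ]]
```

View pics/crop.png

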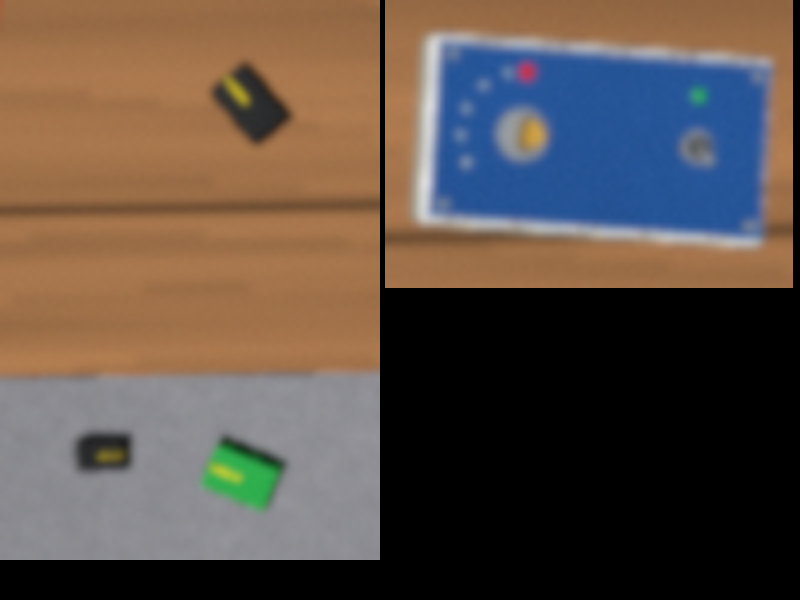

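The crop confirms it: the larger black knob on the board sits at native pixel (193,206) with its pointer up-left. The small black one at (156,293) and the green one at (191,298) are look-alikes. The panel's red dot is near (355,195) and its shaft near (354,208).

```bash
cat >> h.py <<'E'
def go(p,yaw):
    o=env.get_obs(); R0=R.from_euler('xyz',o["tool_rot"],degrees=True); Rt=R.from_euler('xyz',[180,0,yaw],degrees=True)
    print("at",o["time_s"],o["tool_pos"].round(4),o["tool_rot"].round(2),"F",o["force"].round(2))
    print("shift",(R0.inv().apply(np.array(p)-o["tool_pos"])/.2).round(4),"turn",((R0.inv()*Rt).as_rotvec()/1.5).round(4))
E
python3 - <<'E'
from h import *
c=viewer.get_calibration("top")
P=onz(c,[[130+211/4,180+92/4],[130+245/4,180+62/4],[130+290/4,180+115/4],[130+258/4,180+143/4]],.05); print(P, P.mean(0))
d=P[[0,1]].mean(0)-P[[2,3]].mean(0); print("knob yaw",np.degrees(np.arctan2(d[1],d[0])))
q=lambda u,v:[325+(u-385)/4.8,180+v/4.8]
Q=onz(c,[q(437,40),q(772,62),q(765,242),q(432,225),q(528,72)],.054); print(Q); print("tip",onz(c,[q(527,137)],.074))
d=Q[0]-Q[1]+Q[3]-Q[2]; print("panel yaw",np.degrees(np.arctan2(-d[0],d[1])))
o=env.get_obs(); w=viewer.get_calibration("wrist"); Rt=R.from_euler('xyz',o["tool_rot"],degrees=True)
print("cam in tool",Rt.inv().apply(w["position"]-o["tool_pos"]),(Rt.inv()*R.from_matrix(calR(w))).as_euler('xyz',degrees=True),w["fov_y"])
go([.505,.228,.223],40)
E
```

```text
[[0.51099582 0.25322418 0.05      ]
 [0.53010954 0.23094879 0.05      ]
 [0.4952405  0.20208482 0.05      ]
 [0.47745204 0.22303302 0.05      ]] [0.50344948 0.2273227  0.05      ]
knob yaw 40.80132932666925
[[ 0.54233206 -0.14498886  0.054     ]
 [ 0.52738017 -0.32875221  0.054     ]
 [ 0.42960433 -0.32176675  0.054     ]
 [ 0.44243847 -0.13978828  0.054     ]
 [ 0.52416095 -0.19418764  0.054     ]]
tip [[ 0.48886399 -0.18766797  0.074     ]]
panel yaw -4.344513593244997
cam in tool [ 0.07033222  0.00020359 -0.16208987] [1.64839786e+02 5.82823507e-02 9.00330439e+01] 69.65692354858996
at 1.0 [0.2838 0.5848 0.2226] [180.     0.   154.12] F [-0.52  0.03 -0.11]
shift [-1.7739 -1.1221 -0.0021] turn [ 0.     -0.      1.3278]
```

Emit:
apply_moves --pt "-0.13 -0.08 0 0 0 0.09 1" --pt "-0.35 -0.2 0 0 0 0.19 1" --pt "-0.6 -0.35 0 0 0 0.29 1" --pt "-0.8 -0.5 0 0 0 0.39 1" --pt "-0.89 -0.56 0 0 0 0.49 1" --pt "-0.89 -0.56 0 0 0 0.59 1" --pt "-0.89 -0.56 0 0 0 0.66 1" --pt "-0.89 -0.56 0 0 0 0.66 1"

```text
time_s: 1.8
tool_pos: [0.3952, 0.4061, 0.2228]
tool_rot: [180.0, -0.0, 97.3]
force: [-0.2, 0.4, -0.2]
grip_width: 0.0873
grasp_force: 0.0
```

```bash
python3 -c "
from h import *
go([.505,.228,.2],40.8)"
```

```text
at 1.8 [0.3952 0.4061 0.2228] [ 1.7998e+02 -2.0000e-02  9.7350e+01] F [-0.18  0.39 -0.23]
shift [-0.9534  0.4305  0.1138] turn [ 0.000e+00 -3.000e-04  6.579e-01]
```

Emit:
apply_moves --pt "-0.2 0.1 0 0 0 0.1 1" --pt "-0.4 0.2 0.03 0 0 0.2 1" --pt "-0.6 0.3 0.06 0 0 0.3 1" --pt "-0.8 0.38 0.1 0 0 0.4 1" --pt "-0.953 0.43 0.114 0 0 0.5 1" --pt "-0.953 0.43 0.114 0 0 0.6 1" --pt "-0.953 0.43 0.114 0 0 0.658 1" --pt "-0.953 0.43 0.114 0 0 0.658 1" --pt "-0.953 0.43 0.114 0 0 0.658 1"

```text
time_s: 2.7
tool_pos: [0.5047, 0.2288, 0.1998]
tool_rot: [180.0, -0.0, 41.1]
force: [0.4, 0.3, 0.4]
grip_width: 0.0871
grasp_force: 0.0
```

```bash
python3 - <<'E'
from h import *
o=env.get_obs(); c=viewer.get_calibration("wrist"); im=viewer.read_camera("wrist"); np.save('w1.npy',im)
for m in masks_of("wrist","knob_mid")[:2]:
    p=m["pixels"]; ys,xs=np.nonzero(p); r=cv2.minAreaRect(np.c_[xs,ys].astype(np.float32)); print(m["conf"],m["location"],p.sum(),r)
print(o["tool_pos"],o["tool_rot"],c["position"]); save('pics/w1.png',im,1.5)
E
```

```text
0.71 [248.4, 170.5] 1086 ((254.0, 172.0), (42.0, 26.0), 90.0)
0.47 [325.6, 10.6] 2011 ((341.0, 12.5), (25.0, 148.0), 90.0)
[0.50469468 0.22883617 0.19980221] [ 1.79998458e+02 -4.95109495e-03  4.11040198e+01] [0.55897921 0.27541911 0.36185587]
```

View pics/w1.png

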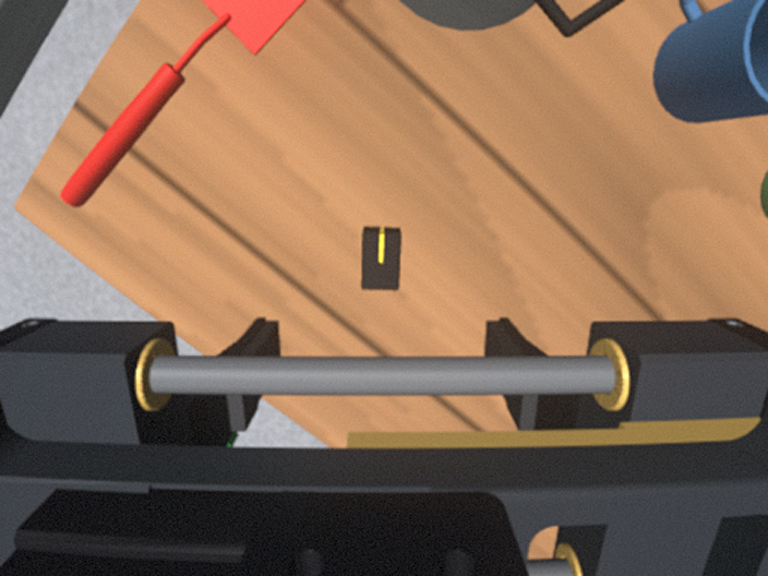

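The wrist view shows the knob square to the tool, its outline (362–401, 227–289) in the 1.5× picture. The yellow pointer is towards picture-up and ends at the knob's middle, about (381,263).

```bash
python3 - <<'E'
from h import *
im=np.load('w1.npy').astype(int); c=viewer.get_calibration("wrist"); o=env.get_obs()
g=im[145:200,235:275]
y=(g[:,:,0]>130)&(g[:,:,1]>120)&(g[:,:,2]<90); d=g.max(2)<75
ys,xs=np.nonzero(y); yy,xx=np.nonzero(d|y); 
print("yellow",xs.min()+235,xs.max()+235,ys.min()+145,ys.max()+145,"dark",xx.min()+235,xx.max()+235,yy.min()+145,yy.max()+145)
print([ (r+145,int(g[r,12].sum())) for r in range(55)])
yaw=np.radians(o["tool_rot"][2]); T=lambda P:((P-o["tool_pos"])@np.array([[np.cos(yaw),np.sin(yaw)],[np.sin(yaw),-np.cos(yaw)],[0,0]])).round(4)
m=xs.mean()+235
P=onz(c,[[m,ys.max()+145.5],[xx.min()+234.5,yy.max()+145.5],[xx.max()+235.5,yy.max()+145.5],[xx.min()+234.5,yy.min()+152],[xx.max()+235.5,yy.min()+152]],.05); print(P.round(4),"tool-frame xy",T(P))
print("pointer base edge",T(onz(c,[[m,yy.min()+144.5]],.018)))
E
```

```text
yellow 240 267 151 193 dark 240 267 151 193
[(145, 485), (146, 492), (147, 482), (148, 493), (149, 489), (150, 425), (151, 309), (152, 179), (153, 149), (154, 164), (155, 180), (156, 204), (157, 199), (158, 194), (159, 191), (160, 217), (161, 187), (162, 221), (163, 194), (164, 210), (165, 193), (166, 201), (167, 203), (168, 205), (169, 200), (170, 205), (171, 199), (172, 221), (173, 204), (174, 187), (175, 207), (176, 191), (177, 200), (178, 197), (179, 201), (180, 194), (181, 190), (182, 205), (183, 201), (184, 184), (185, 194), (186, 172), (187, 207), (188, 206), (189, 183), (190, 201), (191, 185), (192, 248), (193, 365), (194, 484), (195, 482), (196, 483), (197, 484), (198, 469), (199, 468)]
[[0.4894 0.214  0.05  ]
 [0.4776 0.2277 0.05  ]
 [0.4992 0.2028 0.05  ]
 [0.5098 0.2549 0.05  ]
 [0.5307 0.2308 0.05  ]] tool-frame xy [[-0.0212  0.0012]
 [-0.0212 -0.0169]
 [-0.0212  0.0161]
 [ 0.021  -0.0163]
 [ 0.021   0.0156]]
pointer base edge [[0.0252 0.0013]]
```

Emit:
apply_moves --pt "0.007 -0.001 0.2 0 0 0 1" --pt "0.007 -0.001 0.4 0 0 0 0.8" --pt "0.007 -0.001 0.6 0 0 0 0.7" --pt "0.007 -0.001 0.75 0 0 0 0.7" --pt "0.007 -0.001 0.85 0 0 0 0.7" --pt "0.007 -0.001 0.884 0 0 0 0.7" --pt "0.007 -0.001 0.884 0 0 0 0.7" --pt "0.007 -0.001 0.884 0 0 0 0" --pt "0.007 -0.001 0.884 0 0 0 0" --pt "0.007 -0.001 0.884 0 0 0 0" --pt "0.007 -0.001 0.884 0 0 0 0" --pt "0.007 -0.001 0.884 0 0 0 0" --pt "0.007 -0.001 0.884 0 0 0 0" --grip_force 30

```text
time_s: 4.1
tool_pos: [0.506, 0.2297, 0.0235]
tool_rot: [-180.0, -0.0, 40.8]
force: [-0.7, -0.1, 2.9]
grip_width: 0.0297
grasp_force: 30.0
```

Emit:
apply_moves --pt "0 0 -0.2 0 0 0 0" --pt "0 0 -0.4 0 0 0 0" --pt "0 0 -0.6 0 0 0 0" --pt "0 0 -0.7 0 0 0 0" --pt "0 0 -0.7 0 0 0 0" --pt "0 0 -0.7 0 0 0 0"

```text
time_s: 4.7
tool_pos: [0.5055, 0.2293, 0.1625]
tool_rot: [-180.0, 0.0, 40.8]
force: [0.3, -0.5, 0.0]
grip_width: 0.0298
grasp_force: 30.0
```

```bash
python3 - <<'E'
from h import *
o=env.get_obs(); c=viewer.get_calibration("wrist"); im=viewer.read_camera("wrist"); np.save('w2.npy',im)
print(o["grip_width"]); save('pics/w2.png',im[170:340,170:340],3.5)
go([.443,-.227,.163],40)
E
```

```text
0.029845255398082117
at 4.75 [0.5049 0.229  0.1615] [-1.7998e+02  1.2000e-01  4.0840e+01] F [0.78 0.01 0.41]
shift [-1.7253  1.5225 -0.0042] turn [-0.0003  0.0014  0.0098]
```

View pics/w2.png

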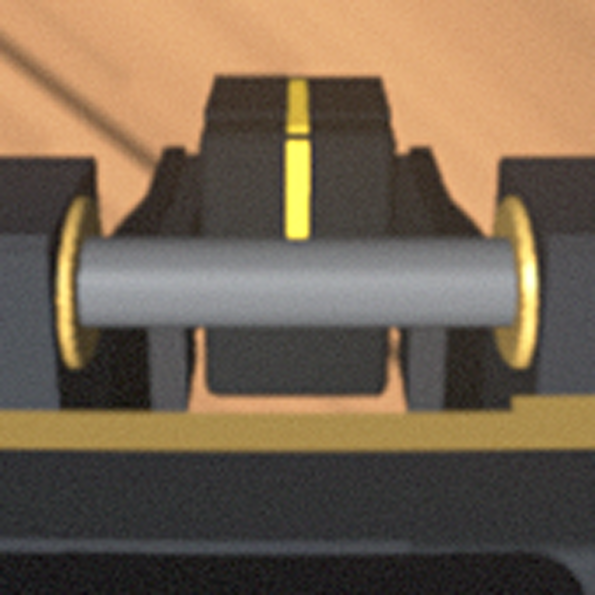

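The knob is held straight in the fingers: its top front edge lies at crop row 136, its back edge at row 393, and the pointer faces away from the gripper body.

```bash
python3 - <<'E'
from h import *
c=viewer.get_calibration("wrist"); o=env.get_obs(); Rt=R.from_euler('xyz',o["tool_rot"],degrees=True)
n=lambda u,v:[170+u/3.5,170+v/3.5]
P=onz(c,[n(297,136),n(297,393),n(204,137),n(391,137),n(298,240)],o["tool_pos"][2]+.0265)
print(Rt.inv().apply(P-o["tool_pos"]).round(4)); go([.443,-.227,.163],40)
E
```

```text
[[ 0.0229  0.0008 -0.0266]
 [-0.0212  0.0008 -0.0265]
 [ 0.0227 -0.013  -0.0265]
 [ 0.0227  0.0148 -0.0266]
 [ 0.006   0.001  -0.0265]]
at 4.75 [0.5049 0.229  0.1615] [-1.7998e+02  1.2000e-01  4.0840e+01] F [0.78 0.01 0.41]
shift [-1.7253  1.5225 -0.0042] turn [-0.0003  0.0014  0.0098]
```

Emit:
apply_moves --pt "-0.2 0.17 0 0 0 0 0" --pt "-0.38 0.33 0 0 0 0 0" --pt "-0.56 0.49 0 0 0 0 0" --pt "-0.74 0.65 0 0 0 0 0" --pt "-0.85 0.75 0 0 0 0 0" --pt "-0.86 0.76 0 0 0 0 0"

```text
time_s: 5.35
tool_pos: [0.4733, -0.003, 0.1613]
tool_rot: [-179.9, 0.2, 40.4]
force: [0.6, -0.0, -0.7]
grip_width: 0.03
grasp_force: 30.0
```

Emit:
apply_moves --pt "-0.2 0.17 0 0 0 0 0" --pt "-0.38 0.33 0 0 0 0 0" --pt "-0.56 0.49 0 0 0 0 0" --pt "-0.74 0.65 0 0 0 0 0" --pt "-0.85 0.75 0 0 0 0 0" --pt "-0.865 0.765 0 0 0 0 0" --pt "-0.865 0.765 0 0 0 0 0" --pt "-0.865 0.765 0 0 0 0 0"

```text
time_s: 6.15
tool_pos: [0.4445, -0.2247, 0.162]
tool_rot: [-179.9, 0.0, 41.0]
force: [-0.5, -0.1, -0.3]
grip_width: 0.0299
grasp_force: 30.0
```

```bash
python3 - <<'E'
from h import *
o=env.get_obs(); c=viewer.get_calibration("wrist"); im=viewer.read_camera("wrist"); np.save('w3.npy',im)
import pickle; pickle.dump((o,c),open('w3.pkl','wb'))
print(o["tool_pos"],o["tool_rot"],proj(c,[[.489,-.188,.074],[.524,-.194,.054]]))
save('pics/w3.png',im,1.56)
E
```

```text
[ 0.44451235 -0.22471567  0.16202515] [-1.79897760e+02  3.50645629e-02  4.09951007e+01] [[255.50859487 128.24822232]
 [284.62955485 102.88944604]]
```

View pics/w3.png

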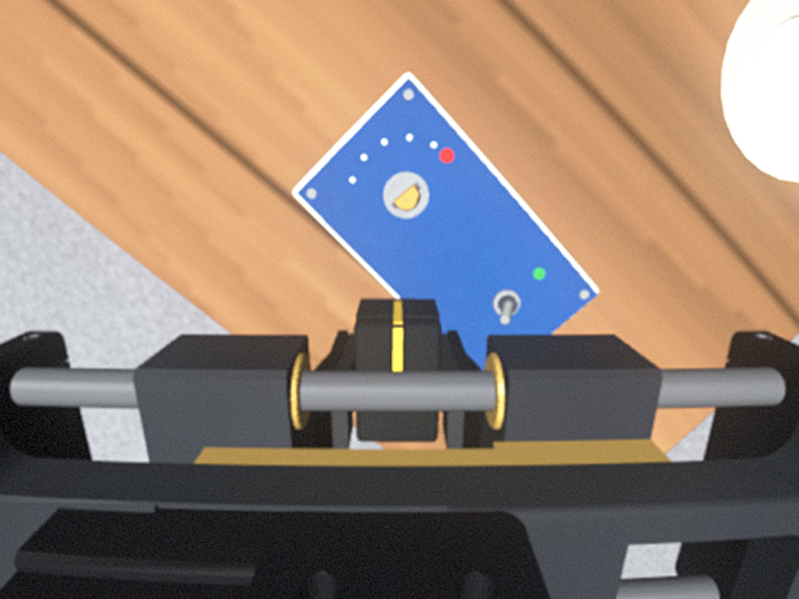

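The wrist view shows the panel with the shaft's brass D-tip near (407,196) in the 1.56× picture. Its flat edge faces picture upper-left, and the red dot is at (447,155). I'll rectify this onto horizontal planes.

```bash
python3 - <<'E'
from h import *; import pickle
o,c=pickle.load(open('w3.pkl','rb')); im=np.load('w3.npy')
def rect(z,cx,cy,h,s): # world axes: image up=+x,left=+y
    n=int(2*h*s); i,j=np.mgrid[:n,:n]; P=np.c_[(cx+h-i.ravel()/s),(cy+h-j.ravel()/s),np.full(n*n,z)]
    uv=proj(c,P).astype(np.float32).reshape(n,n,2); return cv2.remap(im,uv[...,0],uv[...,1],cv2.INTER_CUBIC)
cx,cy=.489,-.188
A=rect(.074,cx,cy,.015,19000); B=rect(.054,cx,cy,.06,4750/1.0)
hsv=cv2.cvtColor(A,cv2.COLOR_RGB2HSV); m=((hsv[...,1]>90)&(hsv[...,0]<35)&(hsv[...,2]>110)).astype(np.uint8)
N,l,st,ce=cv2.connectedComponentsWithStats(m); k=1+st[1:,4].argmax(); print("area mm2",st[k,4]/19**2/1.0,"centroid world",cx+.015-ce[k][1]/19000,cy+.015-ce[k][0]/19000)
ct=max(cv2.findContours((l==k).astype(np.uint8),0,1)[0],key=cv2.contourArea)
Aw=A.copy(); cv2.drawContours(Aw,[ct],-1,(0,255,0),1); save('pics/rect.png',cv2.resize(np.hstack([Aw,B[:570,:570]]),(800,400)))
# red dot & panel blue edges at z=.054
hs=cv2.cvtColor(im,cv2.COLOR_RGB2HSV); red=((hs[...,1]>150)&((hs[...,0]<8)|(hs[...,0]>170))).astype(np.uint8); red[:80]=0;red[125:]=0;red[:,:270]=0;red[:,305:]=0
ys,xs=np.nonzero(red); dot=onz(c,[[xs.mean(),ys.mean()]],.054)[0]; print("dot",dot,len(xs))
n=lambda u,v:[u/1.56,v/1.56]
Q=onz(c,[n(408,73),n(293,192),n(599,291)],.054); print(Q)
for a in(Q[1]-Q[0],Q[0]-Q[2]): print(np.degrees(np.arctan2(a[1],a[0])),np.linalg.norm(a))
pts=ct[:,0].astype(float); w=np.c_[cx+.015-pts[:,1]/19000,cy+.015-pts[:,0]/19000]; np.save('ct.npy',w)
ell=cv2.fitEllipse(ct); 
# fit: circle r 8 with flat 2.5 -> minimise contour distance
from scipy.optimize import least_squares
def f(p):
    d=w-p[:2]; r=np.hypot(*d.T)-.008; s=d@[np.cos(p[2]),np.sin(p[2])]-.0025
    return np.maximum(r,s)*1e3
best=min((least_squares(f,[*w.mean(0),t],x_scale=[1e-3,1e-3,.1],loss='soft_l1') for t in np.arange(0,6.3,.4)),key=lambda r:r.cost); print("D fit",best.x[:2],np.degrees(best.x[2]),best.cost,len(w))
E
```

```text
area mm2 121.56509695290859 centroid world 0.4930557209932659 -0.19122019272860286
dot [ 0.52719445 -0.19287871  0.054     ] 55
[[ 0.54674171 -0.14508247  0.054     ]
 [ 0.44938766 -0.13632308  0.054     ]
 [ 0.53087023 -0.32646531  0.054     ]]
174.8586819007465 0.09774732450131447
84.99920264651352 0.18207591683949256
D fit [ 0.49337584 -0.1891142 ] 81.40241112064858 73.01426345361176 753
```

View pics/rect.png

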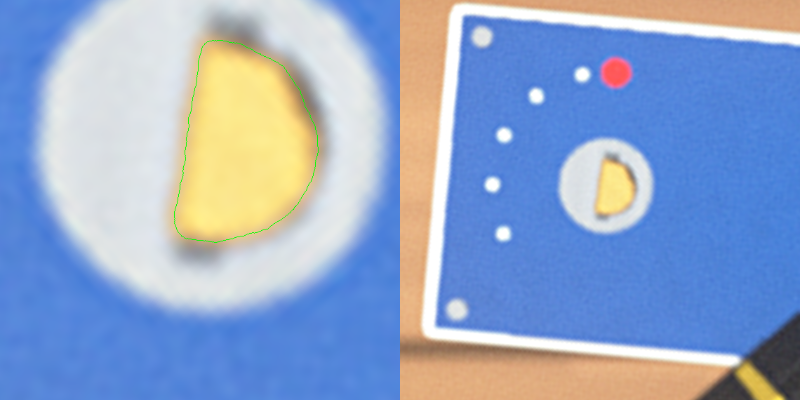

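Rectified, the flat faces about 81.5° in world yaw. The panel's yaw is about -5°, so the flat sits about 1.51 rad counter-clockwise of panel +x. I'll turn to that yaw just short of the shaft and take one more relative measurement.

```bash
python3 -c "
from h import *
go([.485,-.24,.12],81.5)"
```

```text
at 6.2 [ 0.4447 -0.2246  0.1622] [-1.7992e+02  2.0000e-02  4.1030e+01] F [ 0.21 -0.4  -0.77]
shift [0.1017 0.1907 0.2109] turn [-1.000e-03 -1.000e-04 -4.709e-01]
```

Emit:
apply_moves --pt "0.03 0.05 0.05 0 0 -0.1 0" --pt "0.06 0.1 0.1 0 0 -0.2 0" --pt "0.1 0.19 0.15 0 0 -0.3 0" --pt "0.1 0.19 0.21 0 0 -0.4 0" --pt "0.1 0.19 0.21 0 0 -0.471 0" --pt "0.1 0.19 0.21 0 0 -0.471 0" --pt "0.1 0.19 0.21 0 0 -0.471 0" --pt "0.1 0.19 0.21 0 0 -0.471 0"

```text
time_s: 7.0
tool_pos: [0.4847, -0.2419, 0.1212]
tool_rot: [180.0, -0.0, 81.3]
force: [-0.2, -0.7, -0.6]
grip_width: 0.0299
grasp_force: 30.0
```

```bash
cat > meas.py <<'E'
from h import *; from scipy.optimize import least_squares
o=env.get_obs(); c=viewer.get_calibration("wrist"); im=viewer.read_camera("wrist"); np.save('w4.npy',im)
yaw=np.radians(o["tool_rot"][2]); tx=np.array([np.cos(yaw),np.sin(yaw),0]); ty=np.array([np.sin(yaw),-np.cos(yaw),0])
s=19000; h=.015
def rect(z,x,y): # tool axes: up=+x, right=+y
    n=int(2*h*s); i,j=np.mgrid[:n,:n]; C=o["tool_pos"]*[1,1,0]+[0,0,z]
    P=C+np.outer(x+h-i.ravel()/s,tx)+np.outer(y-h+j.ravel()/s,ty)
    uv=proj(c,P).astype(np.float32).reshape(n,n,2); return cv2.remap(im,uv[...,0],uv[...,1],cv2.INTER_CUBIC)
S=np.array([.4932,-.1895,0])-o["tool_pos"]*[1,1,0]; x0,y0=S@tx,S@ty; print(o["tool_pos"],o["tool_rot"],"guess",x0,y0)
A=rect(.074,x0,y0); hsv=cv2.cvtColor(A,cv2.COLOR_RGB2HSV); m=((hsv[...,1]>90)&(hsv[...,0]<35)&(hsv[...,2]>110)).astype(np.uint8)
N,l,st,ce=cv2.connectedComponentsWithStats(m); k=1+st[1:,4].argmax()
ct=max(cv2.findContours((l==k).astype(np.uint8),0,1)[0],key=cv2.contourArea)[:,0].astype(float)
w=np.c_[x0+h-ct[:,1]/s,y0-h+ct[:,0]/s]; print("bbox x",w[:,0].min(),w[:,0].max(),"y",w[:,1].min(),w[:,1].max())
def f(p):
    d=w-p[:2]; return 1e3*np.maximum(np.hypot(*d.T)-p[3],d@[np.cos(p[2]),np.sin(p[2])]-.0025)
b=min((least_squares(f,[*w.mean(0),t,.0075],x_scale=[1e-3,1e-3,.1,1e-3],loss='soft_l1') for t in np.arange(-1,1.1,.4)),key=lambda r:r.cost)
print("shaft in tool",b.x[:2].round(4),"flat cw deg",np.degrees(b.x[2]),"r",b.x[3],b.cost,len(w))
big=np.hstack([cv2.resize(A,(400,400)),cv2.resize(im[150:330,166:346],(400,400))]); save('pics/w4.png',big)
E
python3 meas.py
```

```text
[ 0.48467748 -0.24189302  0.12122574] [ 1.79959029e+02 -2.42456224e-02  8.12862175e+01] guess 0.053079425990305414 0.0004866778444486703
bbox x 0.045816268095568574 0.05639521546398963 y -0.007039637945025014 0.00817088837076446
shaft in tool [0.0537 0.0005] flat cw deg 0.5675197085869806 r 0.0076619424989378725 9.120526755561018 770
```

View pics/w4.png

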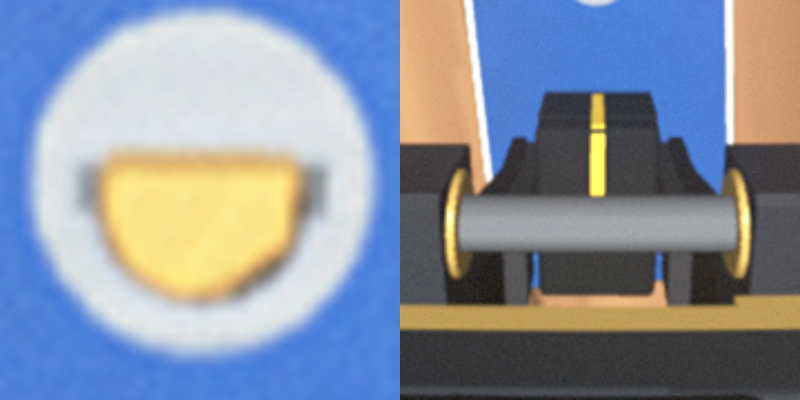

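The shaft sits 53.6 mm ahead of the tool and 0.5 mm sideways, with the flat within 0.6° of the pointer direction. I'm moving above it and will then lower gently.

Emit:
apply_moves --pt "0.13 -0.001 0 0 0 -0.005 0" --pt "0.24 -0.002 0.05 0 0 -0.005 0" --pt "0.264 -0.002 0.12 0 0 -0.005 0" --pt "0.264 -0.002 0.18 0 0 -0.005 0" --pt "0.264 -0.002 0.18 0 0 -0.005 0" --pt "0.264 -0.002 0.18 0 0 -0.005 0"

```text
time_s: 7.65
tool_pos: [0.4912, -0.1918, 0.0847]
tool_rot: [-180.0, 0.1, 81.6]
force: [0.2, -0.1, -0.1]
grip_width: 0.0298
grasp_force: 30.0
```

Emit:
apply_moves --pt "0 0 0.01 0 0 0 0" --pt "0 0 0.02 0 0 0 0" --pt "0 0 0.03 0 0 0 0" --pt "0 0 0.035 0 0 0 0" --pt "0 0 0.04 0 0 0 0" --pt "0 0 0.04 0 0 0 0"

```text
time_s: 8.25
tool_pos: [0.4919, -0.1899, 0.0768]
tool_rot: [-180.0, -0.0, 81.8]
force: [0.4, 1.9, -0.5]
grip_width: 0.0301
grasp_force: 30.0
```

Emit:
apply_moves --pt "0 0 0.01 0 0 0 0" --pt "0 0 0.02 0 0 0 0" --pt "0 0 0.025 0 0 0 0" --pt "0 0 0.03 0 0 0 0" --pt "0 0 0.03 0 0 0 0"

```text
time_s: 8.75
tool_pos: [0.4918, -0.1898, 0.0707]
tool_rot: [-180.0, -0.0, 81.8]
force: [0.9, 2.7, -0.8]
grip_width: 0.03
grasp_force: 30.0
```

The knob is sliding on freely. I'm easing the small side load and pushing past the catches.

Emit:
apply_moves --pt "0.002 0 0.005 0 0 0 0" --pt "0.002 0 0.012 0 0 0 0" --pt "0.002 0 0.019 0 0 0 0" --pt "0.002 0 0.025 0 0 0 0" --pt "0.002 0 0.03 0 0 0 0" --pt "0.002 0 0.03 0 0 0 0"

```text
time_s: 9.35
tool_pos: [0.4923, -0.1899, 0.0653]
tool_rot: [179.9, -0.0, 81.7]
force: [1.6, 3.3, 1.8]
grip_width: 0.0297
grasp_force: 30.0
```

Emit:
apply_moves --pt "0 0 0.006 0 0 0 0" --pt "0 0 0.012 0 0 0 0" --pt "0 0 0.018 0 0 0 0" --pt "0 0 0.023 0 0 0 0" --pt "0 0 0.023 0 0 0 0"

```text
time_s: 9.85
tool_pos: [0.4915, -0.1898, 0.0598]
tool_rot: [-180.0, -0.0, 81.7]
force: [1.2, 2.5, -1.2]
grip_width: 0.0298
grasp_force: 30.0
```

Emit:
apply_moves --pt "0 0 0.003 0 0 0 0" --pt "0 0 0.006 0 0 0 0" --pt "0 0 0.006 0 0 0 0"

```text
time_s: 10.15
tool_pos: [0.4915, -0.1898, 0.0595]
tool_rot: [-179.9, -0.0, 81.7]
force: [-1.1, 3.2, 4.9]
grip_width: 0.0299
grasp_force: 30.0
```

Emit:
apply_moves --pt "0 0 0.003 0 0 0 0" --pt "0 0 0.006 0 0 0 0" --pt "0 0 0.006 0 0 0 0"

```text
time_s: 10.45
tool_pos: [0.4915, -0.1898, 0.0594]
tool_rot: [-179.9, -0.1, 81.7]
force: [-4.6, 4.6, 14.2]
grip_width: 0.0296
grasp_force: 30.0
```

Firm stop at 59.4 mm with 14 N, which is just where the knob should be home on the face. I'm backing the load off and turning clockwise.

Emit:
apply_moves --pt "0 0 -0.01 0 0 0 0" --pt "0 0 -0.01 0 0 0.05 0" --pt "0 0 -0.01 0 0 0.1 0" --pt "0 0 -0.01 0 0 0.15 0" --pt "0 0 -0.01 0 0 0.2 0" --pt "0 0 -0.01 0 0 0.25 0" --pt "0 0 -0.01 0 0 0.25 0"

```text
time_s: 11.15
tool_pos: [0.4923, -0.1889, 0.0598]
tool_rot: [-180.0, -0.1, 60.2]
force: [1.8, 4.6, 0.1]
grip_width: 0.0297
grasp_force: 30.0
```

Emit:
apply_moves --pt "0 0 0 0 0 0.06 0" --pt "0 0 0 0 0 0.12 0" --pt "0 0 0 0 0 0.18 0" --pt "0 0 0 0 0 0.24 0" --pt "0 0 0 0 0 0.3 0" --pt "0 0 0 0 0 0.36 0" --pt "0 0 0 0 0 0.36 0"

```text
time_s: 11.85
tool_pos: [0.4928, -0.189, 0.0599]
tool_rot: [180.0, -0.1, 29.3]
force: [2.4, 4.2, -1.6]
grip_width: 0.0298
grasp_force: 30.0
```

Emit:
apply_moves --pt "0 0 0 0 0 0.06 0" --pt "0 0 0 0 0 0.12 0" --pt "0 0 0 0 0 0.18 0" --pt "0 0 0 0 0 0.24 0" --pt "0 0 0 0 0 0.3 0" --pt "0 0 0 0 0 0.36 0" --pt "0 0 0 0 0 0.4 0" --pt "0 0 0 0 0 0.4 0" --pt "0 0 0 0 0 0.4 0"

```text
time_s: 12.75
tool_pos: [0.4931, -0.1895, 0.0599]
tool_rot: [180.0, -0.1, -5.0]
force: [3.5, 2.6, -3.0]
grip_width: 0.0297
grasp_force: 30.0
```

```bash
python3 - <<'E'
from h import *
o=env.get_obs(); print(o["tool_pos"],o["tool_rot"],o["force"],o["wrist_torque"]); im=viewer.read_camera("wrist"); c=viewer.get_calibration("wrist")
hs=cv2.cvtColor(im,cv2.COLOR_RGB2HSV); red=(hs[...,1]>150)&((hs[...,0]<8)|(hs[...,0]>170)); red[:120]=0
ys,xs=np.nonzero(red[:,200:320]); print(len(xs),xs.mean()+200,ys.mean())
save('pics/w5.png',im[90:300,150:350],2.8)
E
```

```text
[ 0.49313501 -0.18950496  0.05991774] [ 1.79984982e+02 -1.31967837e-01 -5.00268519e+00] [ 3.46748684  2.56970938 -3.0052207 ] [ 0.67131328 -0.73576609  0.03534678]
133 253.98496240601503 187.9624060150376
```

View pics/w5.png

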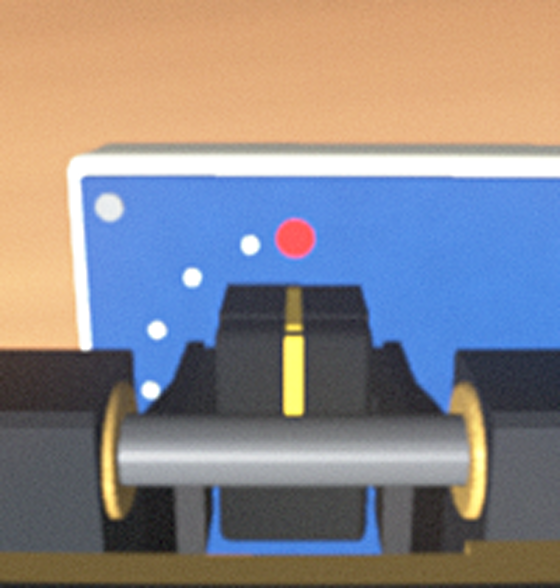

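The yellow pointer at (293,375) lines up with the red dot at (295,238) in the crop. I'll press lightly once more, release, and lift.

Emit:
apply_moves --pt "0 0 0.004 0 0 0 0" --pt "0 0 0.007 0 0 0 0" --pt "0 0 0.007 0 0 0 0"

```text
time_s: 13.1
tool_pos: [0.4932, -0.1895, 0.0595]
tool_rot: [-179.9, -0.1, -5.0]
force: [1.7, 5.1, 5.7]
grip_width: 0.0299
grasp_force: 30.0
```

Emit:
apply_moves --pt "0 0 -0.004 0 0 0 0" --pt "0 0 -0.004 0 0 0 0.5" --pt "0 0 -0.004 0 0 0 0.55" --pt "0 0 -0.004 0 0 0 0.55" --pt "0 0 -0.004 0 0 0 0.55" --pt "0 0 -0.05 0 0 0 0.55" --pt "0 0 -0.15 0 0 0 0.55" --pt "0 0 -0.3 0 0 0 0.55" --pt "-0.15 0 -0.5 0 0 0 0.55" --pt "-0.2 0 -0.5 0 0 0 0.55" --pt "-0.2 0 -0.5 0 0 0 0.55" --pt "-0.2 0 -0.5 0 0 0 0.55"

```text
time_s: 14.3
tool_pos: [0.4523, -0.186, 0.1586]
tool_rot: [-179.9, -0.0, -5.0]
force: [-0.0, 0.1, -0.2]
grip_width: 0.0482
grasp_force: 0.0
```

```bash
python3 - <<'E'
from h import *
o=env.get_obs(); c=viewer.get_calibration("wrist"); im=viewer.read_camera("wrist")
print(o["tool_pos"],o["grip_width"],o["force"]); u,v=proj(c,[[.4932,-.1895,.08]])[0]; print(u,v)
y0=max(0,int(v)-70);x0=int(u)-90; save('pics/w6.png',im[y0:y0+150,x0:x0+190],3.5); print(x0,y0)
f=lambda a:np.array([.4932,-.1895,.054])+R.from_euler('z',-5,degrees=True).apply(a)
print("home top corners px in crop",((proj(c,[f([a,b,.032]) for a in(-.022,.022) for b in(-.014,.014)])-[x0,y0])*3.5).round(0).tolist())
E
```

```text
[ 0.4523062  -0.18597098  0.15863928] 0.0482108994335623 [-0.04451524  0.1241948  -0.18752656]
254.60932707757905 148.67010409254806
164 78
home top corners px in crop [[373.0, 339.0], [261.0, 339.0], [376.0, 158.0], [258.0, 158.0]]
```

View pics/w6.png

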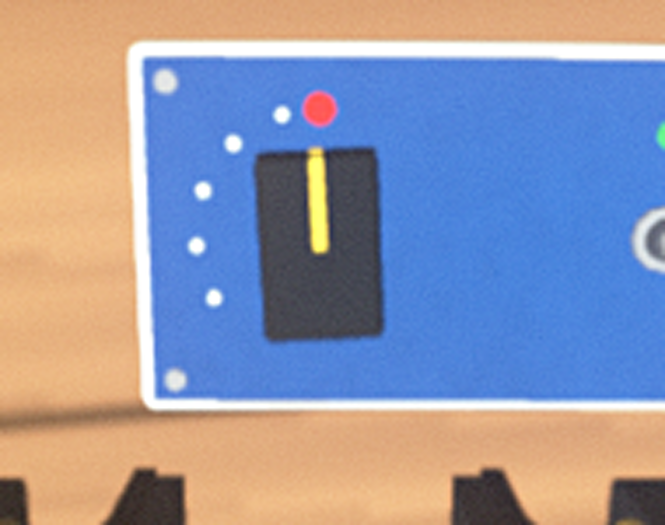

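The knob's top outline (258–382, 150–340) matches the predicted home position. The pointer is about 2° off the dot line, roughly 1 mm against the 4 mm limit, and the gripper is clear.

```bash
python3 -c "
from cell import env
print(env.sign_off())"
```

```text
the job is handed in; nothing more can be done
None
```

I pushed the knob home on the shaft with a peak wrist-force reading of about 14 N against the 35 N limit, turned its pointer to within about 2° of the red dot, released it and handed the job in at about 14 s of the 72 s; the sign-off gave no verdict.

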